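# Find the shaft flat and hold the set-screw collar on it

### The arm

A 7-joint arm with a two-finger parallel gripper is mounted at the origin on the work surface. World frame = base frame: x ahead of the robot, y to its left, z up, the work surface at z = 0. Lengths are in m, angles in degrees, forces in N, time in s.
With the tool pointing down it reaches from about 0.425 to 0.875 m from the base axis. Payload 9.9 kg.
Tool frame: the origin (TCP) lies at the very end of the fingers, on their centre line; the grasp point (between the pads) lies 19 mm behind it; z points along the fingers, x is the direction in which the jaws open and shut, and the axes are right-handed (so a half turn about z gives the same grasp; the last joint's range is limited). The gripper opens to 85 mm and grips with 20 to 120 N. Pads are 22 mm wide; open, the fingers measure 114 mm over their backs; the gripper's body (76 mm by 85 mm) begins 54 mm behind the grasp point. The pads swing forward as they close: fully open they stand 13 mm farther back than shut.
Start: joints at [-73.442, 32.985, 1.427, 82.34, -0.859, 64.687, -3.237], TCP at [0.246, 0.629, 0.231] pointing down, gripper open.
Joint ranges: [-157.87, 157.87], [-19.46, 123.44], [-87.15, 90], [11.01, 140.99], [-62.26, 242.26], [9.8, 113.94], [-161.44, 161.44]. Speed limits (degrees/s): [127.2, 127.2, 172.46, 172.46, 180, 180, 180].

### API

Orientations are given as [roll, pitch, yaw] about the fixed x, y, z axes, in that order (R = Rz(yaw) Ry(pitch) Rx(roll)).
In Python, from bench import get_obs, camera, finish_job gives the robot as it stands.
- The arm moves only by the shell command python3 -m pendant 'ROWS' [FORCE]. ROWS is JSON, a list of rows, each a list of 3 entries, a list of its own where there are three numbers: the turn, a rotation vector about the tool's x, y, z in rad, then the shift along the tool's x, y, z in mm, then the finger opening in mm, from 0 to 85.4. A call has 1 to 12 rows; each row is the pose to reach, as a shift and turn from the pose commanded when the call began, along the tool's axes at that moment; what a row does not reach only later rows make up. A row lasts 1/12 s, in which the tool goes at most 41.7 mm and 7.16 degrees, less where a joint would pass 70% of its speed; a pose out of reach is approached as far as the arm can. A call with a gripper value outside its range is refused whole. The fingers move at their own pace and stop on an object; FORCE is the grip in N (left out, the last holds). Time passes only in rows, so rows that repeat a pose let the fingers close. It gives the time, the measured TCP pose, the force and the opening at its end, in the units of the state.
- get_obs(): the state, without advancing time (a new reading comes with each control period).
- camera(name): name is "side" or "top" or "wrist"; returns a dict with "image" (384x512x3 uint8, red, green, blue), "fx", "fy", "cx", "cy" (pixels), "world_to_cam" (4x4, takes a point from world to camera coordinates); the wrist camera has in their place "mount" (4x4, takes a point from camera to tool coordinates, whose origin is the TCP and whose axes are the tool frame's). Camera axes: x right, y up, looking along -z (the intrinsics and any distortion apply to the point x, -y, -z); pixel columns grow to the right and rows downward; lengths in m; the calibration is good to about 2 mm. A picture is of the moment at which its call begins: read the wrist's pose just before it. There is no depth.
- finish_job(): hands the job in, once; it reports no verdict.
The state is a dict: "t": time; "joint_positions": joint angles; "qd": joint speeds; "tau": joint torques, N m; "position": TCP position; "eef_rot": TCP orientation; "ft_force": force on the tool from outside, world axes, zero at the start; "ft_torque": the same for the moment, N m; "width": opening from 0.0 (shut) to 1.0 (fully open).
Only numpy, scipy, OpenCV 4.12 (cv2) and the standard library are available. Lean on these libraries where they do the work, as an engineer would, in place of code of your own. Each camera call takes 0.05 s, during which the arm holds its last target.

### The job

Grip the drive unit's upright shaft across its two opposite flats, so that you feel them square between the fingers, and turn the shaft until one flat (either) faces the forked key rest on the unit's deck. Then lift the collar that has a set screw up off its post (not the plain spacer), lower it over the shaft with its screw pointing at the key rest and level with the middle of that flat, clear of the deck, and push it so that the screw's tip presses on the flat. Finish while holding it there in the gripper, level, still pressing; do not let go, and leave everything else where it stands.

Things in the scene. Friction and masses are not known exactly. Their poses are not given: they have to be found in the camera images.
- unit: Fixed drive unit: gold-brown box, 190 x 160 mm, deck 70 mm above the table; a lying motor, 80 mm in diameter, on its +y side. Origin on the table under the shaft axis; the box reaches from x -85 to 105 and y -80 to 80 mm, the motor to y 190. z up; +x points from the shaft to the key rest. A round boss (60 mm) about the shaft stands 8 mm above the deck.
- key_rest (a point): Top centre of the forked key rest, two steel tines 12 x 8 x 20 mm with a 9 mm gap, on the unit's deck, 92 mm from the shaft axis on the unit's +x side; tops 90 mm above the table.
- flat_mid (a point): Point on the axis of the upright 20 mm steel shaft at half the height of its flats, 107 mm above the table; z up, x = outward normal of one flat (turns with the shaft). Shaft top 134 mm above the table. Two opposite flats, each 6.5 mm from the axis and 15 mm wide, from 80 mm above the table to the top: 13 mm across the flats, 20 mm across the round.
- shaft (a joint): Angle of the shaft about its vertical axis, rad, counter-clockwise from above positive; a flat faces the key rest at 0 and at pi or -pi (stops at -4 and 4). Starts 0.4 to 2.74. Turns freely but for about 0.08 N m of friction and stays where it is left.
- collar_mid (a point): Centre, half-way up, of the loose dark steel collar on one of the stand's posts: outside 44 mm, bore 24 mm, 18 mm high, 0.08 to 0.17 kg, with one set screw. z up along its axis, x outward along the screw, whose 10 mm head stands out to 34 mm from the axis.
- screw_tip (a point): End of the set screw's 6 mm tip inside the collar's bore, 8 mm from the collar's axis at half height. So the collar goes on the shaft only with the screw over the flat, and from centred it must shift about 1.5 mm against its own x for the tip to touch the flat.
- stand: Fixed white stand, base 70 x 180 x 12 mm, origin under its middle, with two posts at y +55 and -55 mm. Each post is 26 mm square up to a shoulder 50 mm above the table, on which a ring rests, then a 12 mm pin up to 82 mm above the table through the ring's bore.
- spacer_mid (a point): Centre of the plain spacer ring on the stand's other post: same size as the collar (44 mm outside, 24 mm bore, 18 mm high) but with no screw. To be left alone.
- screwdriver: Loose screwdriver lying on the table, 190 mm long along its x; leave alone.
- wrench: Loose wrench lying on the table, 160 mm long along its x; leave alone.
- solvent: Loose white plastic bottle, 60 mm diameter, 150 mm high, origin under it; leave alone.
- cap_a: Loose black dust cap, 44 mm diameter, 22 mm high, origin under it; leave alone.
- cap_b: Loose black dust cap, 34 mm diameter, 18 mm high, origin under it; leave alone.
- tray: Loose open aluminium tray 120 x 160 x 35 mm, origin under it; leave alone.

How it is judged (in metres and radians):
On the way, in this order (a step that is already met when the one before it is completed fails the run):
1. the fingers squeeze the shaft with a pad on a flat while a flat faces the key rest (contact force between the fingers and shaft_c2 above 3 N and (value of joint shaft between -0.14 and 0.14 rad or value of joint shaft between 3.0016 and 3.2816 rad or value of joint shaft between -3.2816 and -3.0016 rad)), for 0.2 s.
2. the collar is lifted in the fingers clear of its post (centre over 95 mm above the table) (height (world z) of collar_mid above 0.095 m and contact force between the fingers and collar above 1 N), for 0.2 s.
At the end, for the whole second after the job is handed in: Held in the fingers and still: a flat facing the key rest within 0.14 rad; collar round the shaft, centre within 7 mm of the flat's mid-height, level within 0.15 rad, screw square to the flat within 0.2 rad, its tip pressing on the flat with over 1 N; off the unit. Nothing else moved over 30 mm ((value of joint shaft between -0.14 and 0.14 rad or value of joint shaft between 3.0016 and 3.2816 rad or value of joint shaft between -3.2816 and -3.0016 rad) and horizontal distance between collar_mid and flat_mid below 0.006 m and z of collar_mid in the frame of flat_mid between -0.007 and 0.007 m and angle between the x axis of collar_mid and the x axis of flat_mid, either way round below 0.2 rad and x of screw_tip in the frame of unit above 0 m and angle between collar_mid's own z axis and vertical below 0.15 rad and contact force between collar_c10 and shaft_c2 above 1 N and contact force between the fingers and collar above 2 N and contact force between collar and unit_c2 below 0.1 N and linear speed of collar below 0.02 m/s); the arm keeps its last pose, push and grip.
It fails at once if another thing is moved more than 30 mm (distance of any of spacer_mid, screwdriver, wrench, solvent, cap_a, cap_b, tray from where it was at the start of the episode above 0.03 m).
It also fails if it takes over 53 s, if anything falls off the work surface, if the arm or the gripper's body presses on something with over 40 N, if the wrist force passes 120 N, or if a joint passes its speed limit or range.

## Working session

There is one attempt and no reset: what is moved stays moved. The work goes in short steps, Python scripts to look and compute and a shell command to move; the robot and the scene stay as the last step left them, time stands still between calls to the robot, and variables do not carry over. Pictures are saved under pics/ and viewed, and the job is handed in when it is done.

```bash
mkdir -p pics; ls
python3 - <<'E'
from bench import get_obs,camera
import cv2
o=get_obs();print(o)
for n in("side","top","wrist"):
    c=camera(n);cv2.imwrite(f"pics/{n}0.png",c["image"][:,:,::-1]);print(n,{k:v for k,v in c.items() if k!="image"})
E
```

```text
pics
{'t': 0.0, 'joint_positions': array([-73.44012398,  33.03177539,   1.42116226,  82.38795681,
        -0.85941559,  64.68554458,  -3.23587265]), 'qd': array([ 0.04131328, -0.05397405,  0.00646055, -0.08178515, -0.05024788,
       -0.04974366, -0.03307067]), 'tau': array([ 4.90468428e-04, -7.65769315e+01,  2.25067310e+00, -2.85972869e+01,
        1.52431632e-02,  1.25273218e-02,  4.91974845e-05]), 'position': array([0.24567218, 0.6282088 , 0.23044275]), 'eef_rot': array([1.79996300e+02, 9.46762449e-02, 6.86439390e+01]), 'ft_force': array([-0.89159864,  0.10183612,  0.84330685]), 'ft_torque': array([-0.00581334, -0.00926431, -0.06976232]), 'width': 0.9998219082720121}
side {'fx': 357.765323301668, 'fy': 357.765323301668, 'cx': 251.89856953404527, 'cy': 193.61524944889916, 'world_to_cam': array([[-0.9699052 , -0.24343416, -0.00486949,  0.60414222],
       [ 0.17527901, -0.71195943,  0.67999341, -0.19115209],
       [-0.1690005 ,  0.65867563,  0.73320205, -1.03804123],
       [ 0.        ,  0.        ,  0.        ,  1.        ]])}
top {'fx': 414.236850565555, 'fy': 414.236850565555, 'cx': 255.1921857760482, 'cy': 195.88413599955376, 'world_to_cam': array([[ 0.01131081, -0.99992008,  0.00564833, -0.06783389],
       [ 0.98310762,  0.01215224,  0.18262455, -0.6182288 ],
       [-0.1826786 ,  0.00348728,  0.9831665 , -1.56441968],
       [ 0.        ,  0.        ,  0.        ,  1.        ]])}
wrist {'fx': 325.67005770163087, 'fy': 325.67005770163087, 'cx': 255.24364023764312, 'cy': 196.08270746236335, 'mount': array([[ 9.99998560e-01,  1.32899353e-03,  1.05540476e-03,
         1.01000549e-03],
       [ 1.60205780e-03, -9.44433869e-01, -3.28697581e-01,
        -8.46114401e-02],
       [ 5.59923044e-04,  3.28698798e-01, -9.44434639e-01,
        -1.41605914e-01],
       [ 0.00000000e+00,  0.00000000e+00,  0.00000000e+00,
         1.00000000e+00]])}
```

View pics/side0.png

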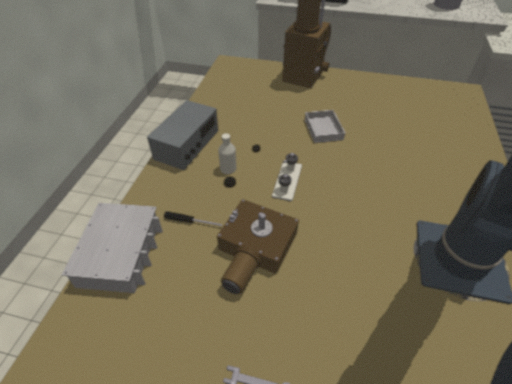

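View pics/top0.png

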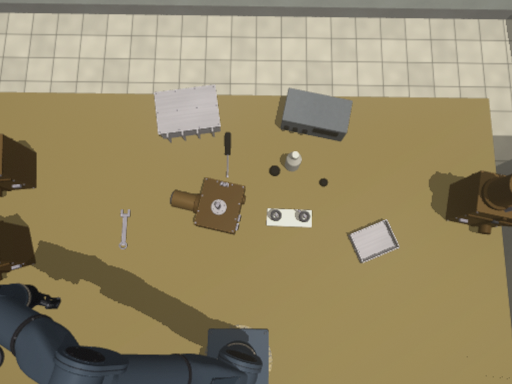

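View pics/wrist0.png

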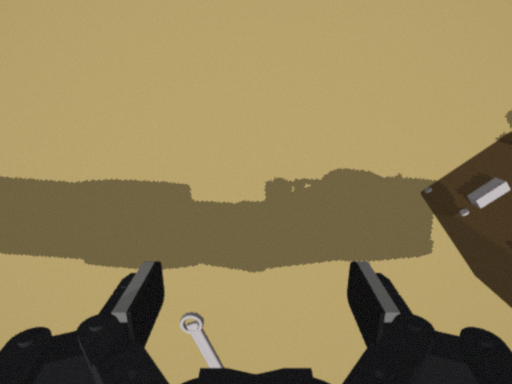

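```bash
cat > h.py <<'E'
import numpy as np,cv2
from bench import get_obs,camera
from scipy.spatial.transform import Rotation as R
F=np.diag([1,-1,-1.])
def W2C(c):
    if "mount" in c:
        o=c["obs"];T=np.eye(4);T[:3,:3]=R.from_euler('xyz',o["eef_rot"],degrees=True).as_matrix();T[:3,3]=o["position"]
        return np.linalg.inv(T@c["mount"])
    return c["world_to_cam"]
def cam(n):
    o=get_obs();c=camera(n);c["obs"]=o;return c
def proj(c,p):
    p=np.atleast_2d(p);q=(W2C(c)@np.c_[p,np.ones(len(p))].T)[:3].T@F
    return np.c_[c["fx"]*q[:,0]/q[:,2]+c["cx"],c["fy"]*q[:,1]/q[:,2]+c["cy"]]
def ray(c,uv,z):
    uv=np.atleast_2d(uv);d=np.c_[(uv[:,0]-c["cx"])/c["fx"],(uv[:,1]-c["cy"])/c["fy"],np.ones(len(uv))]@F
    T=np.linalg.inv(W2C(c));d=d@T[:3,:3].T;o=T[:3,3]
    return o+d*((z-o[2])/d[:,2])[:,None]
def crop(c,x0,y0,x1,y1,s,fn):
    cv2.imwrite(fn,cv2.resize(c["image"][y0:y1,x0:x1,::-1],None,fx=s,fy=s,interpolation=cv2.INTER_CUBIC))
E
python3 - <<'E'
from h import *
import pickle
s=cam("side");t=cam("top");pickle.dump((s,t),open("st.pkl","wb"))
crop(s,190,130,340,300,5*0.7,"pics/s1.png");crop(t,160,120,340,245,4.4,"pics/t1.png")
E
```

```text
(no output)
```

View pics/s1.png

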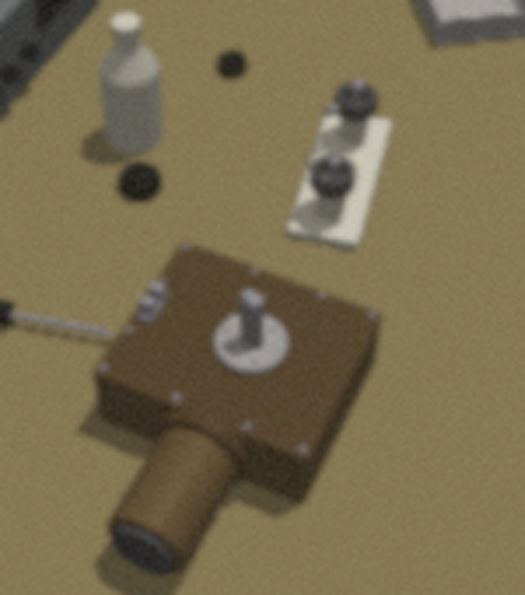

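View pics/t1.png

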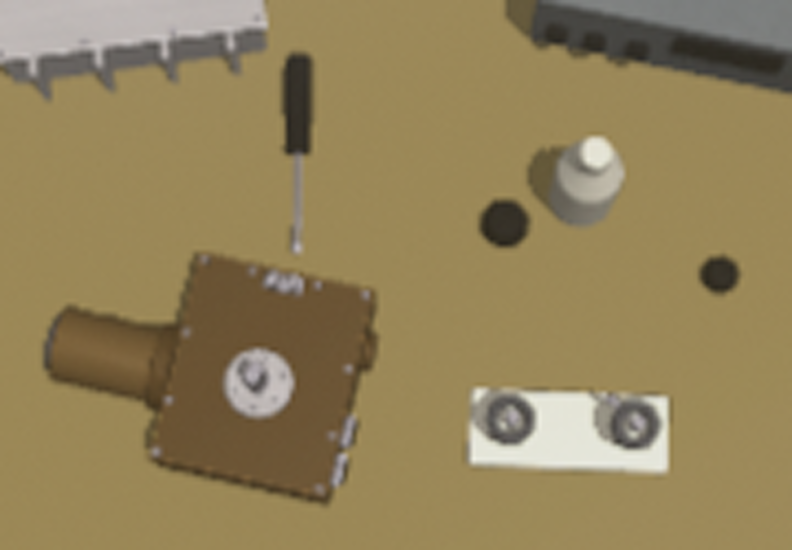

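Run:
```python
from h import *
import pickle
s,t=pickle.load(open("st.pkl","rb"))
f=lambda x,y:(160+x/4.4,120+y/4.4)
g=lambda x,y:(190+x/3.5,130+y/3.5)
np.set_printoptions(precision=4,suppress=True)
print("boss",ray(t,f(258,382),.078),ray(s,g(251,342),.078))
print("shafttop",ray(s,g(251,297),.134),ray(t,f(253,374),.134))
print("key",ray(t,f(284,283),.09),ray(s,g(152,298),.09))
print("deck corners",ray(t,[f(202,254),f(373,291),f(328,500),f(152,459)],.07))
print("ringR",ray(t,[f(635,424),f(600,396)],.065),ray(s,[g(357,98),g(330,108)],.065));print("ringL",ray(t,f(509,418),.065),ray(s,g(333,175),.065))
print("stand",ray(t,[f(472,389),f(669,395),f(668,471),f(469,465)],.012))
print('bottle top',ray(t,f(595,153),.15))
```

```text
boss [[0.5706 0.0795 0.078 ]] [[0.5725 0.0838 0.078 ]]
shafttop [[0.5737 0.0827 0.134 ]] [[0.5686 0.0791 0.134 ]]
key [[0.6567 0.0582 0.09  ]] [[0.6607 0.0679 0.09  ]]
deck corners [[ 0.6865  0.1331  0.07  ]
 [ 0.6548 -0.0194  0.07  ]
 [ 0.4691  0.0167  0.07  ]
 [ 0.5029  0.1706  0.07  ]]
ringR [[ 0.5394 -0.2511  0.065 ]
 [ 0.5639 -0.2206  0.065 ]] [[ 0.5408 -0.2473  0.065 ]
 [ 0.5641 -0.2263  0.065 ]]
ringL [[ 0.5434 -0.1405  0.065 ]] [[ 0.5442 -0.135   0.065 ]]
stand [[ 0.577  -0.1096  0.012 ]
 [ 0.5736 -0.2889  0.012 ]
 [ 0.5042 -0.2871  0.012 ]
 [ 0.5075 -0.1073  0.012 ]]
bottle top [[ 0.7607 -0.2088  0.15  ]]
```

```bash
python3 -m pendant '[[[0,0,0.7],[-196,251,0],85],[[0,0,1.4],[-393,503,20],85],[[0,0,1.4],[-393,503,20],85],[[0,0,1.4],[-393,503,20],85],[[0,0,1.4],[-393,503,20],85],[[0,0,1.4],[-393,503,20],85],[[0,0,1.4],[-393,503,20],85],[[0,0,1.4],[-393,503,20],85],[[0,0,1.4],[-393,503,20],85],[[0,0,1.4],[-393,503,20],85],[[0,0,1.4],[-393,503,20],85],[[0,0,1.4],[-393,503,20],85]]' 60
python3 -m pendant '[[[0,0,0],[0,0,0],85],[[0,0,0],[0,0,0],85],[[0,0,0],[0,0,0],85]]'
python3 - <<'E'
from h import *
print(get_obs())
c=cam("wrist");crop(c,0,0,512,384,1.5,"pics/w1.png")
E
```

```text
t: 1.25
position: [0.5011, 0.197, 0.216]
eef_rot: [-180.0, -0.0, -12.0]
ft_force: [0.4, 1.0, 0.1]
width: 0.995
t: 1.5
position: [0.5003, 0.199, 0.2158]
eef_rot: [-180.0, 0.0, -11.6]
ft_force: [-0.8, 0.3, -0.4]
width: 0.995
{'t': 1.5, 'joint_positions': array([-44.11278461,  24.06331248,  25.35715938, 104.9490825 ,
       -12.54362753,  53.75439899, -24.7850275 ]), 'qd': array([-1.67047035, -0.067875  , -1.08115092,  0.02064144, -0.09396409,
        0.02168694, -0.13738309]), 'tau': array([ 2.27182813e+00, -5.69466412e+01,  7.88015395e+00, -2.48794681e+01,
        2.01456123e-01, -3.42233072e-02,  4.64831747e-02]), 'position': array([0.5003485 , 0.1989545 , 0.21584321]), 'eef_rot': array([-1.79982464e+02,  3.05130088e-02, -1.15690597e+01]), 'ft_force': array([-0.82035842,  0.33598008, -0.43658081]), 'ft_torque': array([ 0.04676477, -0.0305349 ,  0.01871968]), 'width': 0.9948900123817188}
```

View pics/w1.png

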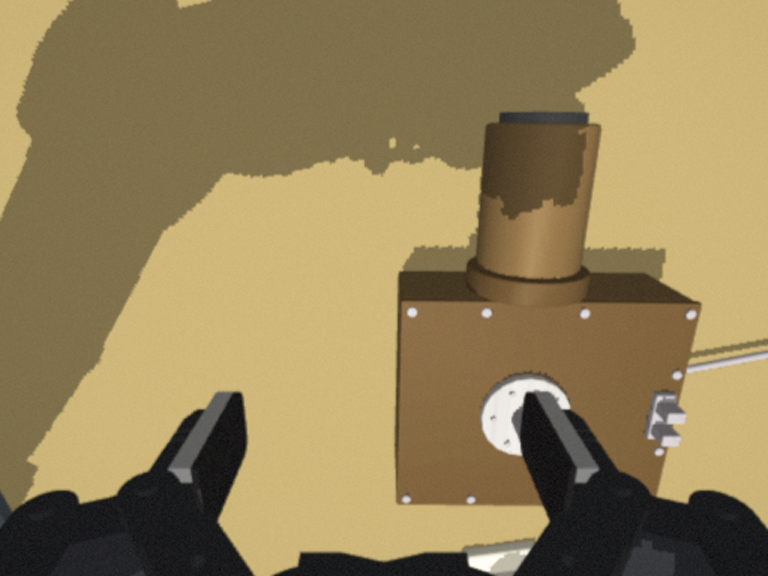

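```bash
python3 -m pendant '[[[0,0,0],[30,34,0],85],[[0,0,0],[60,68,0],85],[[0,0,0],[93,102,0],85],[[0,0,0],[93,102,0],85],[[0,0,0],[93,102,0],85],[[0,0,0],[93,102,0],85],[[0,0,0],[93,102,0],85]]' 60
python3 - <<'E'
from h import *
import pickle
c=cam("wrist");crop(c,0,0,512,384,1.5,"pics/w2.png");pickle.dump(c,open("w2.pkl","wb"));o=c["obs"];print(o["position"],o["eef_rot"])
crop(c,180,100,360,230,4.4,"pics/w2z.png")
E
```

```text
t: 2.13
position: [0.5704, 0.0825, 0.2156]
eef_rot: [-180.0, 0.1, -11.4]
ft_force: [-0.7, 0.4, 0.2]
width: 0.994
[0.57041374 0.08249933 0.21563649] [-1.79954382e+02  6.78300002e-02 -1.13997754e+01]
```

View pics/w2.png

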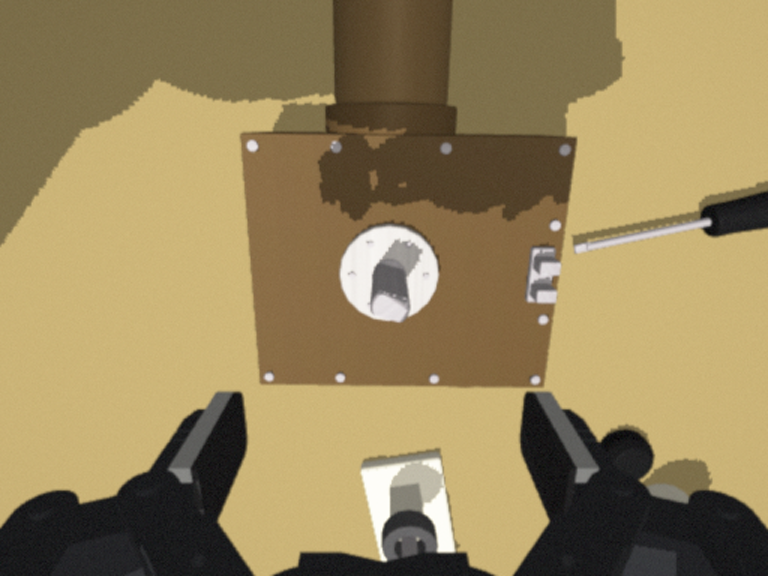

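View pics/w2z.png

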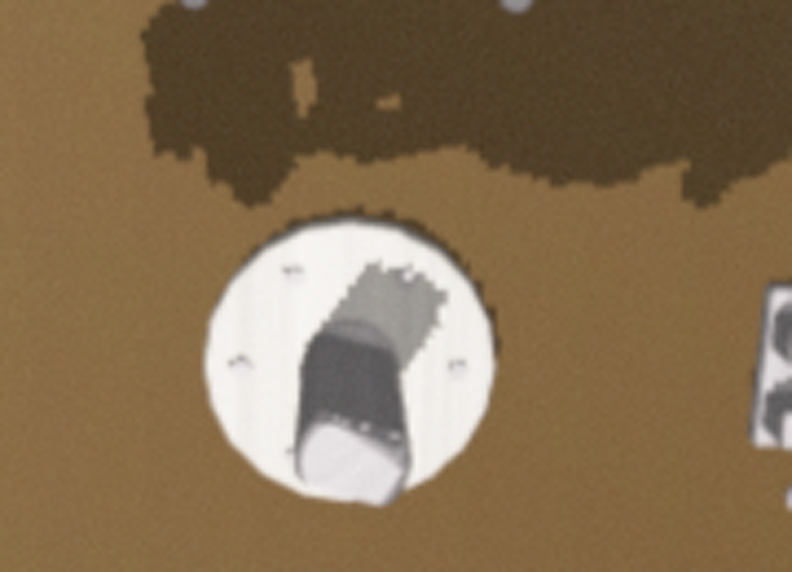

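Run:
```python
from h import *
import pickle
c=pickle.load(open("w2.pkl","rb"));np.set_printoptions(precision=4,suppress=True)
f=lambda x,y:(180+x/4.4,100+y/4.4)
p=ray(c,[f(328,422),f(410,458),f(378,505),f(298,472)],.134)[:,:2];print(p,p.mean(0))
for a,b in((0,1),(3,2)):
    d=p[b]-p[a];print(np.linalg.norm(d),np.degrees(np.arctan2(d[1],d[0])))
print("boss",ray(c,f(350,361),.078))
# deck lines rows from w2 (1.5x): corners
q=ray(c,np.array([(243,133),(576,138),(547,386),(261,384)])/1.5,.07)[:,:2]
for a,b in((0,1),(3,2),(0,3),(1,2)):
    d=q[b]-q[a];print(np.linalg.norm(d),np.degrees(np.arctan2(d[1],d[0])))
e=np.array([.088,0]);print(q, q.mean(0))
```

```text
[[0.5718 0.0906]
 [0.5839 0.0817]
 [0.577  0.0744]
 [0.5651 0.0829]] [0.5744 0.0824]
0.015041082705148763 -36.399656739905836
0.014682373285788598 -35.38003092149828
boss [[0.5747 0.0835 0.078 ]]
0.1863522576892178 -12.307881495086539
0.19043700734241245 -11.891124854180026
0.15872709059496862 -102.55925688110516
0.15737675113725763 -101.07602704317515
[[ 0.5101  0.1775]
 [ 0.6921  0.1378]
 [ 0.6619 -0.0167]
 [ 0.4756  0.0226]] [0.5849 0.0803]
```

```bash
python3 -m pendant '[[[0,0,-0.12],[4,-1,0],85],[[0,0,-0.24],[4,-1,0],85],[[0,0,-0.36],[4,-1,0],85],[[0,0,-0.48],[4,-1,0],85],[[0,0,-0.6],[4,-1,20],85],[[0,0,-0.72],[4,-1,40],85],[[0,0,-0.84],[4,-1,60],85],[[0,0,-0.96],[4,-1,80],85],[[0,0,-1.08],[4,-1,100],85],[[0,0,-1.14],[4,-1,120],85],[[0,0,-1.14],[4,-1,120],85],[[0,0,-1.14],[4,-1,120],85]]'
python3 -m pendant '[[[0,0,0],[0,0,0],85],[[0,0,0],[0,0,0],85]]'
python3 - <<'E'
from h import *
import pickle
c=cam("wrist");crop(c,0,0,512,384,1.5,"pics/w3.png");o=c["obs"];print(o["position"],o["eef_rot"],o["joint_positions"])
E
```

```text
t: 3.18
position: [0.5743, 0.0816, 0.0956]
eef_rot: [-179.9, 0.1, 53.7]
ft_force: [0.2, 0.8, 0.6]
width: 0.996
t: 3.35
position: [0.576, 0.081, 0.0973]
eef_rot: [179.9, -0.1, 53.7]
ft_force: [0.3, -0.3, 0.8]
width: 0.998
[0.57597709 0.08101932 0.09734765] [ 1.79918310e+02 -8.73316846e-02  5.36998915e+01] [-15.95056584  33.76148941   5.12511328 106.03613344  -4.40112987
  40.27206255  45.36838758]
```

View pics/w3.png

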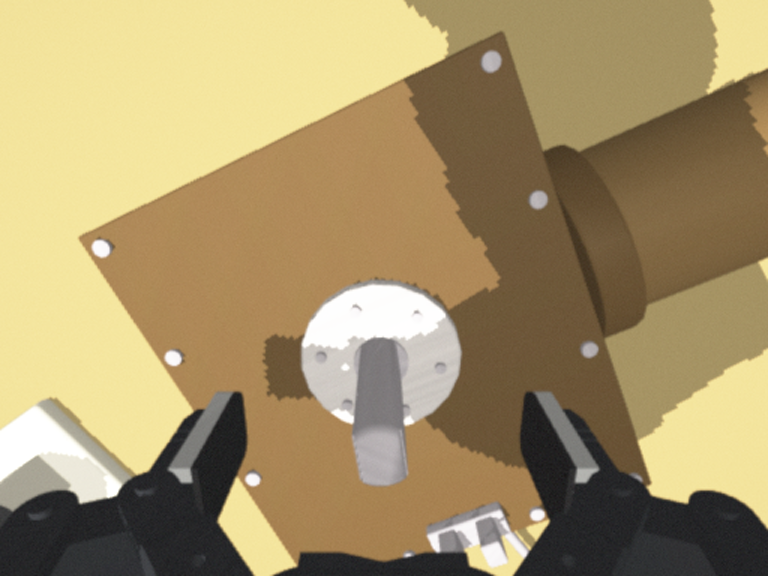

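```bash
python3 -m pendant '[[[0,0,0],[0,0,0],40],[[0,0,0],[0,0,0],20],[[0,0,0],[0,0,0],5],[[0,0,0],[0,0,0],5],[[0,0,0],[0,0,0],5],[[0,0,0],[0,0,0],5],[[0,0,0],[0,0,0],5],[[0,0,0],[0,0,0],5],[[0,0,0],[0,0,0],5],[[0,0,0],[0,0,0],5]]' 50
python3 - <<'E'
from h import *
o=get_obs();print(o["position"],o["eef_rot"],o["width"]*85.4,o["ft_torque"],o["ft_force"])
E
```

```text
t: 4.23
position: [0.5754, 0.0804, 0.0961]
eef_rot: [180.0, -0.0, 53.8]
ft_force: [-1.0, 0.3, 3.0]
width: 0.151
[0.57542245 0.08037955 0.09609087] [ 1.79991322e+02 -1.79360225e-02  5.37501838e+01] 12.901244386077778 [0.13836153 0.02367502 0.0686416 ] [-0.95622791  0.29182437  2.96578913]
```

```bash
python3 -m pendant '[[[0,0,0.1],[0,0,0],5],[[0,0,0.2],[0,0,0],5],[[0,0,0.3],[0,0,0],5],[[0,0,0.4],[0,0,0],5],[[0,0,0.5],[0,0,0],5],[[0,0,0.6],[0,0,0],5],[[0,0,0.7],[0,0,0],5],[[0,0,0.8],[0,0,0],5],[[0,0,0.9],[0,0,0],5],[[0,0,1.0],[0,0,0],5],[[0,0,1.08],[0,0,0],5],[[0,0,1.148],[0,0,0],5]]'
python3 -m pendant '[[[0,0,0],[0,0,0],5],[[0,0,0],[0,0,0],5],[[0,0,0],[0,0,0],5],[[0,0,0],[0,0,0],5]]'
python3 - <<'E'
from h import *
import pickle
c=cam("wrist");crop(c,0,0,512,384,1.5,"pics/w4.png");o=c["obs"];print(o["position"],o["eef_rot"],o["joint_positions"],o["ft_torque"],o["width"]*85.4)
pickle.dump(c,open("w4.pkl","wb"))
E
```

```text
t: 5.23
position: [0.5731, 0.0795, 0.096]
eef_rot: [179.9, 0.2, -12.3]
ft_force: [-9.9, -1.7, 9.9]
width: 0.148
t: 5.57
position: [0.5732, 0.0797, 0.096]
eef_rot: [179.9, 0.2, -12.1]
ft_force: [-7.9, -1.3, 10.5]
width: 0.152
[0.57316349 0.07973004 0.09599291] [179.94259376   0.21379759 -12.05788325] [-27.97046068  36.09709725  24.43358256 106.67514723 -21.38794157
  41.99839096  -3.58603842] [-0.28254024  1.620615    0.03141773] 12.952682696901654
```

View pics/w4.png

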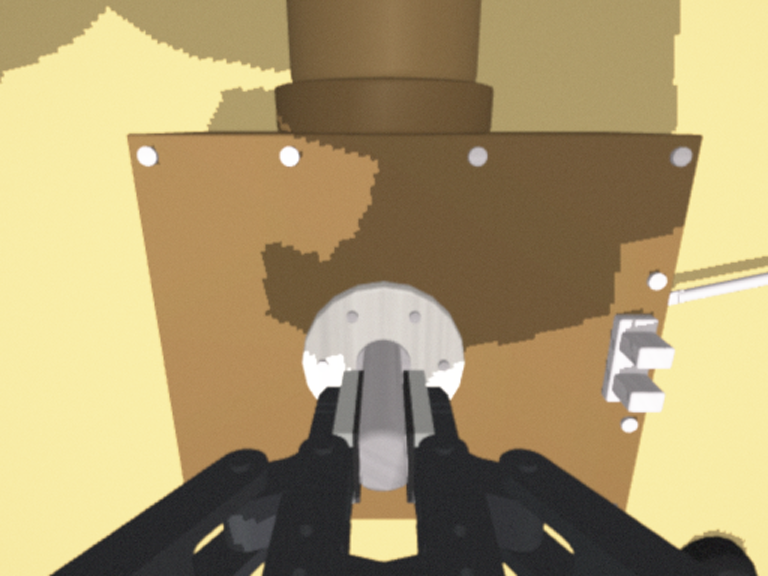

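```bash
python3 -m pendant '[[[0,0,0],[0,0,0],50],[[0,0,0],[0,0,0],85],[[0,0,0],[0,0,0],85],[[0,0,0],[0,0,0],85],[[0,0,0],[0,0,0],85],[[0,0,0],[0,0,-20],85],[[0,0,0],[0,0,-55],85],[[0,0,0],[0,0,-90],85],[[0,0,0.1],[4,35,-100],85],[[0,0,0.2],[9,72,-100],85],[[0,0,0.3],[14,110,-100],85],[[0,0,0.4],[18,150,-100],85]]'
python3 -m pendant '[[[0,0,0.1],[19,40,0],85],[[0,0,0.12],[10,80,0],85],[[0,0,0.12],[15,120,0],85],[[0,0,0.12],[82,165,0],85],[[0,0,0.12],[82,165,0],85],[[0,0,0.12],[82,165,0],85],[[0,0,0.12],[82,165,0],85],[[0,0,0.12],[82,165,0],85]]'
python3 - <<'E'
from h import *
import pickle
c=cam("wrist");crop(c,0,0,512,384,1.5,"pics/w5.png");o=c["obs"];print(o["position"],o["eef_rot"],o["joint_positions"],o["ft_force"],o["width"]*85.4)
pickle.dump(c,open("w5.pkl","wb"))
E
```

```text
t: 6.62
position: [0.5618, -0.0711, 0.1964]
eef_rot: [-179.9, -0.1, -35.1]
ft_force: [0.7, -0.1, -0.9]
width: 0.996
t: 7.28
position: [0.5341, -0.2522, 0.1955]
eef_rot: [180.0, 0.1, -41.9]
ft_force: [0.5, 0.8, 0.5]
width: 0.996
[ 0.53406007 -0.25223105  0.19553897] [ 1.79996225e+02  5.41015242e-02 -4.18569264e+01] [ -1.67435318  31.93389503  36.03524343  99.18394309 -22.01132892
  56.15734073   0.86466766] [0.46636337 0.75660235 0.48370007] 85.05917144325795
```

View pics/w5.png

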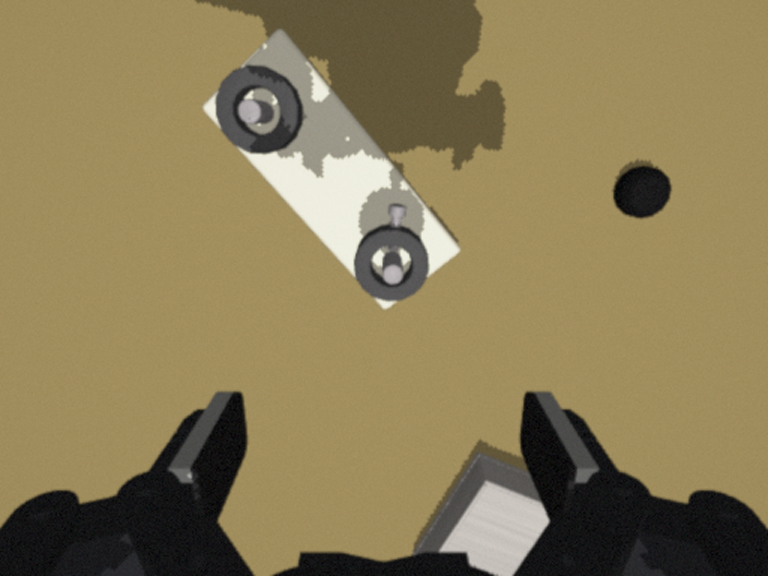

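Run:
```python
from h import *
import pickle
c=pickle.load(open("w5.pkl","rb"))
crop(c,225,125,300,210,7,"pics/w5z.png")
```

```text
(no output)
```

View pics/w5z.png

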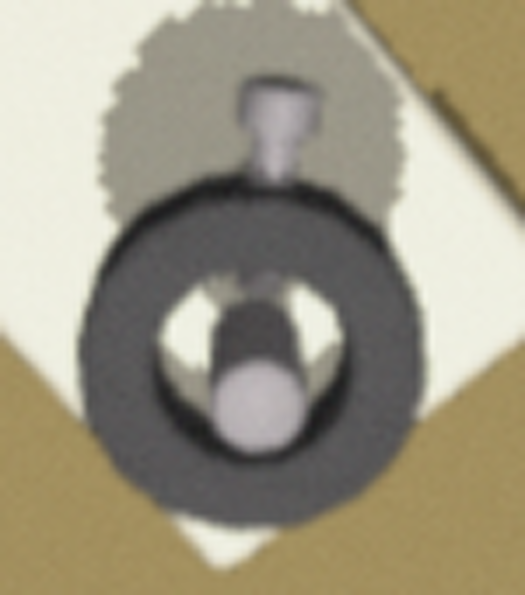

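Run:
```python
from h import *
import pickle
c=pickle.load(open("w5.pkl","rb"));np.set_printoptions(precision=4,suppress=True)
f=lambda x,y:(225+x/7-.5+.07,125+y/7-.5+.07)
C=ray(c,f(252,358),.068)[0];print(C)
for p in[(280,95),(277,120),(270,165)]:
    h=ray(c,f(*p),.059)[0];d=h-C;print(h,np.hypot(*d[:2]),np.degrees(np.arctan2(d[1],d[0])))
print("pin top",ray(c,f(259,405),.082))
a=ray(c,[f(80,358),f(425,358),f(252,528),f(252,188)],.068);print(np.linalg.norm(a[0]-a[1]),np.linalg.norm(a[2]-a[3]))
o=c["obs"];Rt=R.from_euler('xyz',o["eef_rot"],degrees=True).as_matrix()
print(Rt.T@(C-o["position"]))
```

```text
[ 0.5443 -0.2472  0.068 ]
[ 0.5673 -0.2267  0.059 ] 0.03083072352590184 41.77499140800254
[ 0.565  -0.2287  0.059 ] 0.027767574200191783 41.7806052105309
[ 0.5607 -0.2323  0.059 ] 0.022177032821367553 42.29981866525052
pin top [[ 0.5436 -0.249   0.082 ]]
0.04221936502121366 0.04315957123032092
[ 0.0044 -0.0106  0.1275]
```

```bash
python3 -m pendant '[[[0,0,0.107],[4.4,-10,10],85],[[0,0,0.107],[4.4,-10,45],85],[[0,0,0.107],[4.4,-10,75],85],[[0,0,0.107],[4.4,-10,105],85],[[0,0,0.107],[4.4,-10,130],85],[[0,0,0.107],[4.4,-10,147],85],[[0,0,0.107],[4.4,-10,157],85],[[0,0,0.107],[4.4,-10,157],85],[[0,0,0.107],[4.4,-10,157],85]]'
python3 - <<'E'
from h import *
import pickle
c=cam("wrist");crop(c,0,0,512,384,1.5,"pics/w6.png");o=c["obs"];print(o["position"],o["eef_rot"],o["ft_force"],o["width"]*85.4)
pickle.dump(c,open("w6.pkl","wb"))
E
```

```text
t: 8.08
position: [0.5445, -0.2472, 0.0393]
eef_rot: [-180.0, 0.0, -47.9]
ft_force: [-0.0, -0.8, 0.3]
width: 0.994
[ 0.54449972 -0.24720403  0.03931607] [-1.79997990e+02  1.28060010e-02 -4.78980217e+01] [-0.01014201 -0.79951296  0.32199927] 84.85691755852159
```

View pics/w6.png

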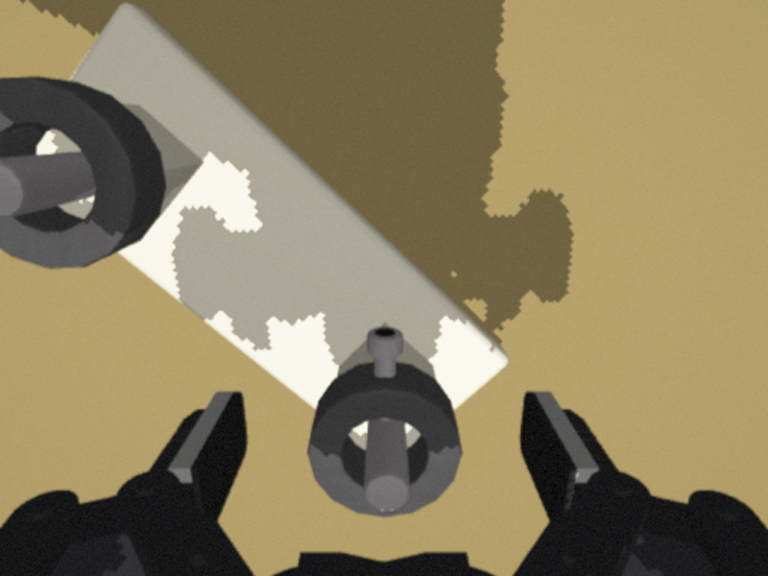

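```bash
python3 -m pendant '[[[0,0,0],[0,0,1],60],[[0,0,0],[0,0,1],50],[[0,0,0],[0,0,1],38],[[0,0,0],[0,0,1],38],[[0,0,0],[0,0,1],38],[[0,0,0],[0,0,1],38],[[0,0,0],[0,0,1],38],[[0,0,0],[0,0,1],38],[[0,0,0],[0,0,1],38]]' 80
python3 - <<'E'
from h import *
import pickle
c=cam("wrist");crop(c,0,0,512,384,1.5,"pics/w7.png");o=c["obs"];print(o["position"],o["eef_rot"],o["ft_force"],o["ft_torque"],o["width"]*85.4)
E
```

```text
t: 8.88
position: [0.5447, -0.248, 0.0392]
eef_rot: [-179.9, -0.1, -48.0]
ft_force: [-1.6, 1.9, 10.3]
width: 0.496
[ 0.54468371 -0.24801269  0.03916948] [-1.79933998e+02 -5.44236722e-02 -4.79645905e+01] [-1.63794558  1.90571138 10.31144342] [ 0.38995758  0.41937639 -0.00230505] 42.34663201757103
```

View pics/w7.png

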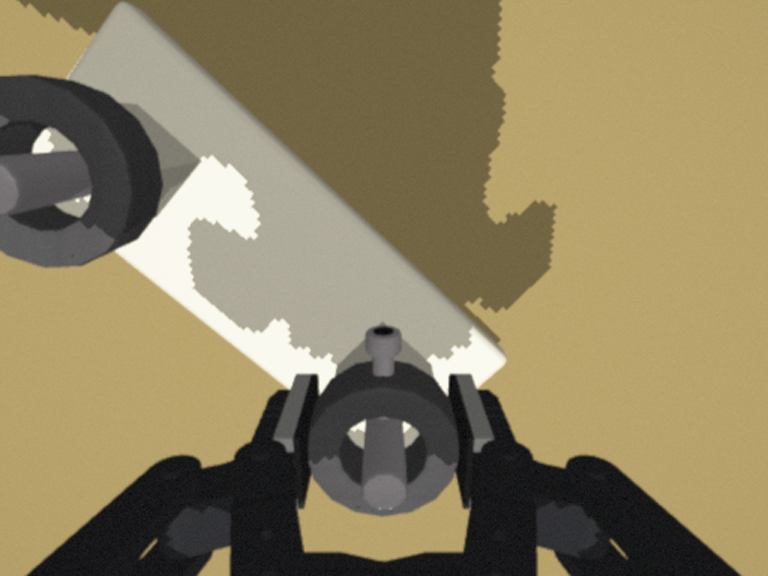

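```bash
python3 -m pendant '[[[0,0,0],[0,0,-8],38],[[0,0,0],[0,0,-20],38],[[0,0,0],[0,0,-35],38],[[0,0,0],[0,0,-55],38],[[0,0,0],[0,0,-75],38],[[0,0,0],[0,0,-95],38],[[0,0,0],[0,0,-112],38],[[0,0,0],[0,0,-120],38],[[0,0,0],[0,0,-120],38],[[0,0,0],[0,0,-120],38],[[0,0,0],[0,0,-120],38],[[0,0,0],[0,0,-120],38]]'
python3 - <<'E'
from h import *
import pickle
c=cam("wrist");crop(c,0,0,512,384,1.5,"pics/w8.png");o=c["obs"];print(o["position"],o["eef_rot"],o["ft_force"],o["ft_torque"],o["width"]*85.4,o["joint_positions"])
pickle.dump(c,open("w8.pkl","wb"))
s=cam("side");crop(s,190,130,340,300,3.5,"pics/s8.png")
E
```

```text
t: 9.93
position: [0.5437, -0.2475, 0.1569]
eef_rot: [180.0, 0.1, -48.0]
ft_force: [0.7, 0.8, -1.3]
width: 0.493
[ 0.54374523 -0.24750782  0.15688574] [ 1.79952034e+02  9.41002303e-02 -4.79550365e+01] [ 0.6539979   0.83131741 -1.28553427] [-0.00656177 -0.00672795 -0.02385333] 42.08367302472603 [ -2.11633623  35.28612947  36.19989039 100.7559257  -25.45615957
  52.48542871  -3.01204871]
```

View pics/w8.png

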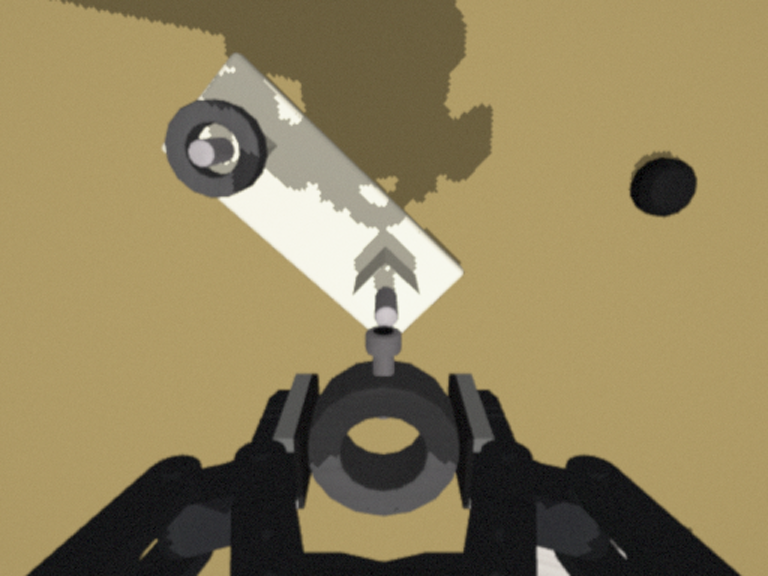

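View pics/s8.png

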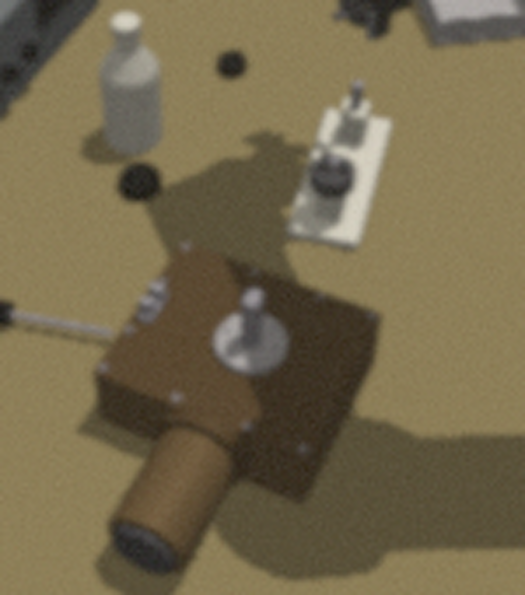

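```bash
python3 - <<'E'
from h import *
import pickle
c=pickle.load(open("w8.pkl","rb"))
M=np.linalg.inv(c["mount"])
def pt(p):
    q=(M@np.c_[p,np.ones(len(p))].T)[:3].T@F
    return 1.5*np.c_[c["fx"]*q[:,0]/q[:,2]+c["cx"],c["fy"]*q[:,1]/q[:,2]+c["cy"]]
a=np.linspace(0,2*np.pi,181)
for dz in(-.0288,-.0268,-.0308):
  for x,y in((0,0),(0,.002),(0,-.002)):
    u=pt(np.c_[x+.022*np.cos(a),y+.022*np.sin(a),a*0+dz]);v=pt(np.c_[x+.012*np.cos(a),y+.012*np.sin(a),a*0+dz])
    print(dz,x,y,u.min(0).round(),u.max(0).round(),v.min(0).round(),v.max(0).round(),pt(np.array([[x,y-.034,dz+.009]])).round())
E
python3 - <<'E'
import sys;sys.path.insert(0,'.')
from h import *
import pickle
c=pickle.load(open("w8.pkl","rb"));crop(c,190,205,330,355,4,"pics/w8z.png")
E
```

```text
-0.0288 0 0 [304. 383.] [464. 517.] [340. 416.] [427. 489.] [[384. 327.]]
-0.0288 0 0.002 [304. 390.] [463. 522.] [341. 423.] [427. 495.] [[384. 334.]]
-0.0288 0 -0.002 [304. 376.] [464. 511.] [340. 410.] [427. 483.] [[384. 321.]]
-0.0268 0 0 [305. 379.] [462. 512.] [341. 412.] [427. 484.] [[384. 324.]]
-0.0268 0 0.002 [305. 386.] [462. 517.] [341. 418.] [426. 490.] [[384. 331.]]
-0.0268 0 -0.002 [305. 373.] [463. 506.] [341. 406.] [427. 478.] [[384. 318.]]
-0.0308 0 0 [303. 387.] [465. 522.] [340. 421.] [428. 494.] [[384. 330.]]
-0.0308 0 0.002 [303. 394.] [464. 528.] [340. 427.] [428. 500.] [[384. 337.]]
-0.0308 0 -0.002 [302. 380.] [465. 517.] [339. 414.] [428. 488.] [[384. 323.]]
```

View pics/w8z.png

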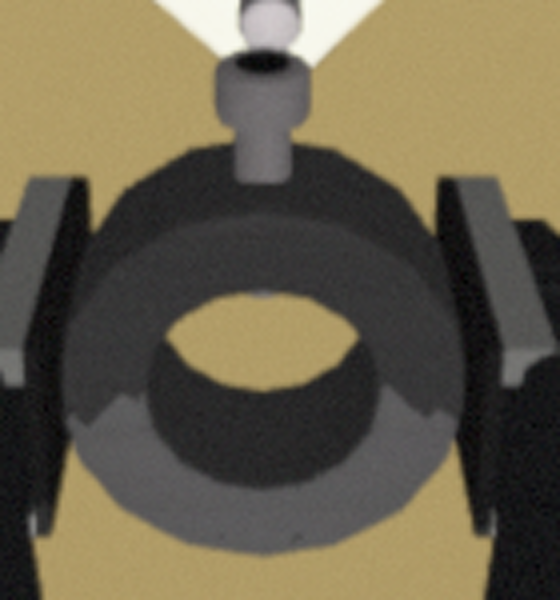

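```bash
python3 -m pendant '[[[0,0,0.1],[-15,-16,0],38],[[0,0,0.2],[-38,-41,0],38],[[0,0,0.3],[-62,-67,0],38],[[0,0,0.4],[-86,-93,0],38],[[0,0,0.5],[-110,-120,0],38],[[0,0,0.6],[-134,-146,0],38],[[0,0,0.7],[-158,-172,0],38],[[0,0,0.8],[-182,-198,0],38],[[0,0,0.88],[-204,-222,0],38],[[0,0,0.944],[-224,-243,0],38],[[0,0,0.944],[-224,-243,0],38],[[0,0,0.944],[-224,-243,0],38]]'
python3 -m pendant '[[[0,0,0],[0,0,0],38],[[0,0,0],[0,0,0],38],[[0,0,0],[0,0,0],38],[[0,0,0],[0,0,0],38]]'
python3 - <<'E'
from h import *
import pickle
c=cam("wrist");crop(c,0,0,512,384,1.5,"pics/w9.png");o=c["obs"];print(o["position"],o["eef_rot"],o["ft_force"],o["ft_torque"],o["width"]*85.4,o["joint_positions"])
pickle.dump(c,open("w9.pkl","wb"))
E
```

```text
t: 11.03
position: [0.5744, 0.0835, 0.1569]
eef_rot: [179.9, -0.1, -101.8]
ft_force: [0.2, -1.1, -0.4]
width: 0.494
t: 11.37
position: [0.5748, 0.08, 0.1581]
eef_rot: [-180.0, 0.0, -102.1]
ft_force: [0.6, 0.4, -0.4]
width: 0.491
[0.57475835 0.07998264 0.15812402] [-1.79987239e+02  9.00012955e-03 -1.02147113e+02] [ 0.59392081  0.37574261 -0.4042377 ] [0.04319274 0.03010075 0.00427163] 41.89684190322526 [-44.55569474  40.58321381  55.4803438  103.65517753 -39.48268112
  57.4742012  -74.98518668]
```

View pics/w9.png

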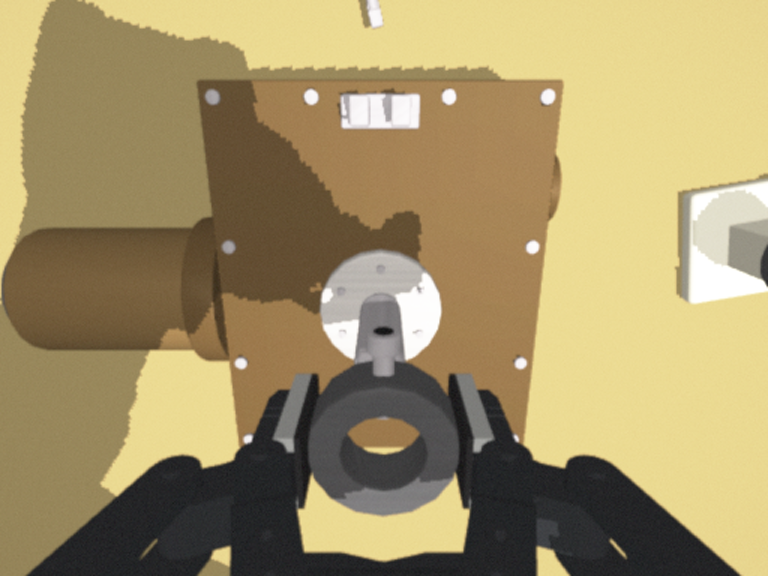

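```bash
for i in 1 2; do python3 -m pendant '[[[0,0,0],[0,0,0],38],[[0,0,0],[0,0,0],38]]'|head -2;  done
python3 - <<'E'
from h import *
o=get_obs();print(o["position"],o["eef_rot"],o["qd"])
u=np.array([np.cos(np.radians(-12.05)),np.sin(np.radians(-12.05))]);t=np.array([.5736,.0819])
import pickle
c=cam("wrist");pickle.dump(c,open("w10.pkl","wb"))
crop(c,200,150,310,250,6,"pics/w10.png")
print("proj shaft base/top rim cols",proj(c,[[.5736,.0819,.078],[.5736,.0819,.134]]))
Rt=R.from_euler('xyz',o["eef_rot"],degrees=True).as_matrix()
print((Rt.T@(np.array([*(t+.001*u),.19])-o["position"]))*1e3)
E
```

```text
t: 11.58
position: [0.5748, 0.0808, 0.158]
t: 11.75
position: [0.5747, 0.0811, 0.158]
[0.57471865 0.0811432  0.15797   ] [-1.79999872e+02  3.17048515e-03 -1.02045741e+02] [ 0.0009303   0.15451276  0.047687    0.07015429 -0.0432362  -0.02293699
 -0.0635959 ]
proj shaft base/top rim cols [[255.87643174 208.3060845 ]
 [256.1003301  244.29681549]]
[ -0.50837866   0.25188331 -32.02996851]
```

View pics/w10.png

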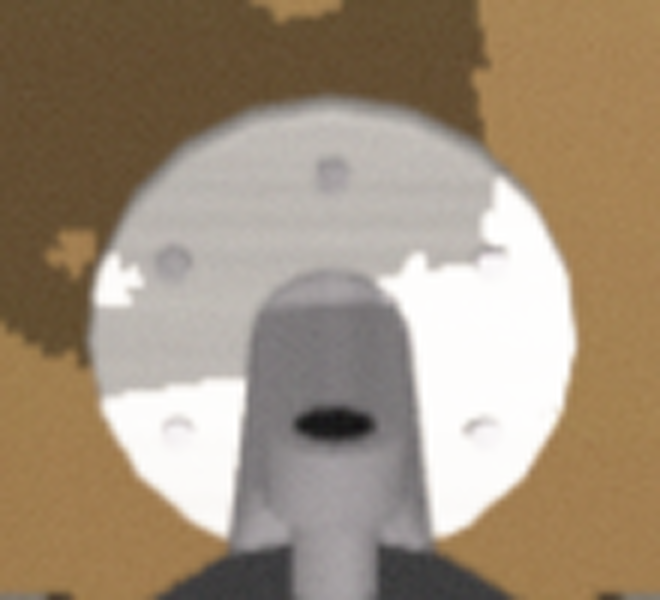

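Run:
```python
from h import *
import pickle
c=pickle.load(open("w10.pkl","rb"))
u=np.array([np.cos(np.radians(-12.05)),np.sin(np.radians(-12.05)),0])
b=np.array([.5736,.0819,.078])
print(proj(c,[b+.03*u, b+.0065*u+[0,0,.002],b+.01*u,b+.092*u+[0,0,.012]]))
```

```text
[[255.83835954 168.36193942]
 [255.87471497 200.88509708]
 [255.86409764 195.36554051]
 [255.78600493  73.24838317]]
```

```bash
python3 -m pendant '[[[0,0,0],[-0.4,-0.2,8],38],[[0,0,0],[-0.4,-0.2,18],38],[[0,0,0],[-0.4,-0.2,27],38],[[0,0,0],[-0.4,-0.2,32],38],[[0,0,0],[-0.4,-0.2,35],38],[[0,0,0],[-0.4,-0.2,38],38],[[0,0,0],[-0.4,-0.2,40],38],[[0,0,0],[-0.4,-0.2,42],38],[[0,0,0],[-0.4,-0.2,42],38]]'
python3 - <<'E'
from h import *
c=cam("wrist");crop(c,0,0,512,384,1.5,"pics/w11.png");o=c["obs"];print(o["position"],o["eef_rot"],o["ft_force"],o["ft_torque"],o["width"]*85.4)
E
```

```text
t: 12.55
position: [0.575, 0.0815, 0.1158]
eef_rot: [180.0, -0.0, -102.0]
ft_force: [-0.1, -0.4, -1.5]
width: 0.495
[0.57498458 0.08154106 0.11575191] [ 1.79995934e+02 -2.68435335e-03 -1.02043920e+02] [-0.13648612 -0.39957183 -1.50487664] [-0.04110768 -0.00834262 -0.01287225] 42.24601928464966
```

View pics/w11.png

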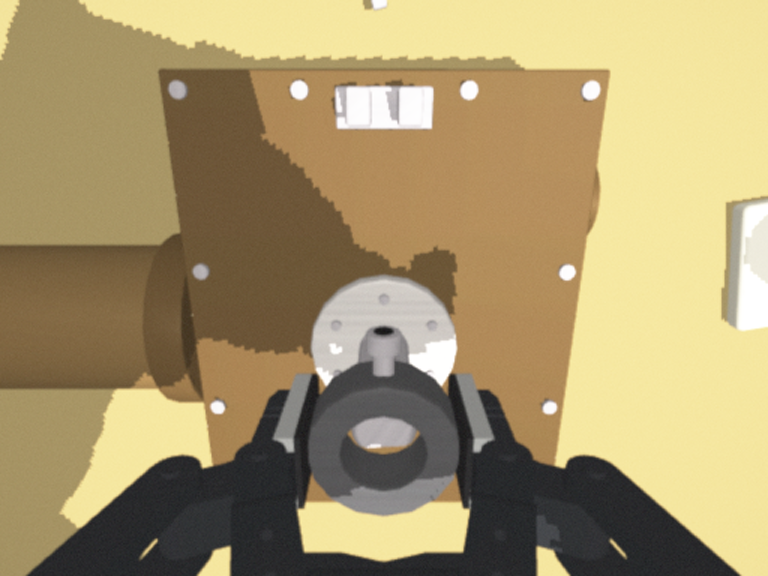

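```bash
python3 -m pendant '[[[0,0,0],[0,0,2],38],[[0,0,0],[0,0,5],38],[[0,0,0],[0,0,9],38],[[0,0,0],[0,0,13],38],[[0,0,0],[0,0,18],38],[[0,0,0],[0,0,23],38],[[0,0,0],[0,0,26],38],[[0,0,0],[0,0,28.5],38],[[0,0,0],[0,0,28.5],38],[[0,0,0],[0,0,28.5],38],[[0,0,0],[0,0,28.5],38]]'
python3 - <<'E'
from h import *
c=cam("wrist");crop(c,0,0,512,384,1.5,"pics/w12.png");o=c["obs"];print(o["position"],o["eef_rot"],o["ft_force"],o["ft_torque"],o["width"]*85.4)
E
```

```text
t: 13.52
position: [0.5751, 0.0815, 0.0876]
eef_rot: [-180.0, -0.0, -102.0]
ft_force: [0.8, 0.4, -1.7]
width: 0.494
[0.57510708 0.08146376 0.08758969] [-1.79986539e+02 -1.21738087e-03 -1.02047115e+02] [ 0.76629503  0.41971177 -1.71223195] [ 0.01468045 -0.00442871 -0.02181678] 42.19718307892915
```

View pics/w12.png

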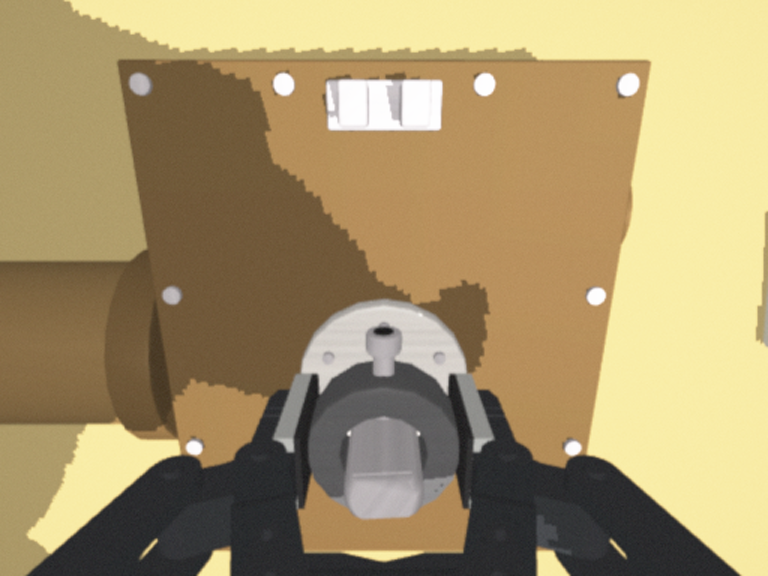

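```bash
python3 -m pendant '[[[0,0,0],[0,1,0.3],38],[[0,0,0],[0,2,0.3],38],[[0,0,0],[0,3,0.3],38],[[0,0,0],[0,3.5,0.3],38],[[0,0,0],[0,4,0.3],38],[[0,0,0],[0,4,0.3],38],[[0,0,0],[0,4,0.3],38],[[0,0,0],[0,4,0.3],38],[[0,0,0],[0,4,0.3],38],[[0,0,0],[0,4,0.3],38]]'
python3 - <<'E'
from h import *
o=get_obs();print(o["position"],o["eef_rot"],o["ft_force"],o["ft_torque"],o["width"]*85.4)
E
```

```text
t: 14.4
position: [0.5741, 0.0817, 0.0878]
eef_rot: [-179.6, -0.0, -102.0]
ft_force: [11.3, -2.6, -7.9]
width: 0.496
[0.57412966 0.08168538 0.08779674] [-1.79643249e+02 -2.96684651e-02 -1.02049096e+02] [11.25291736 -2.55983863 -7.94400453] [-0.48703877 -2.27676758  0.01622155] 42.3313062699427
```

Run:
```python
from h import *
import pickle
c=cam("wrist");pickle.dump(c,open("w13.pkl","wb"));crop(c,0,0,512,384,1.5,"pics/w13.png");crop(c,190,205,330,355,4,"pics/w13z.png")
s=cam("side");crop(s,220,160,310,270,5.4,"pics/s13.png")
print(get_obs()["ft_force"])
```

```text
[11.38543268 -1.8788785  -7.68455241]
```

View pics/w13z.png

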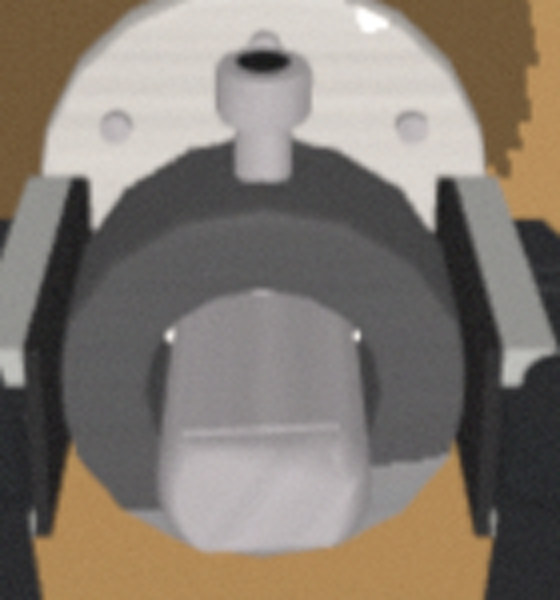

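View pics/s13.png

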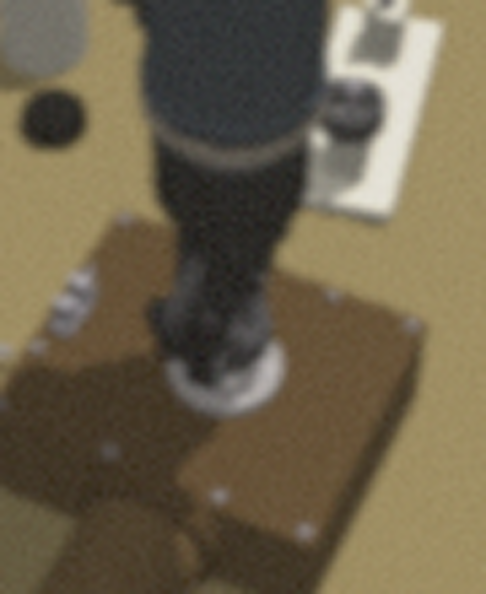

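Run:
```python
from h import *
import pickle
c=pickle.load(open("w13.pkl","rb"));o=c["obs"]
f=lambda x,y:(190+x/4-.4,205+y/4-.4)
P=ray(c,[f(182,435),f(340,428),f(198,548),f(330,550)],.134)
Rt=R.from_euler('xyz',o["eef_rot"],degrees=True).as_matrix()
L=(P-o["position"])@Rt*1e3;print(L.round(2))
B=ray(c,[f(263,292),f(263,488)],o["position"][2]+.0288);print(((B-o["position"])@Rt*1e3).round(2))
print(o["position"],o["ft_force"])
```

```text
[[ -8.16  -8.13 -46.16]
 [  5.85  -8.85 -46.15]
 [ -6.96   4.38 -46.24]
 [  5.17   4.64 -46.23]]
[[ -0.95 -11.4  -28.73]
 [ -0.99  12.73 -28.88]]
[0.57412966 0.08168538 0.08779674] [11.25291736 -2.55983863 -7.94400453]
```

```bash
python3 -m pendant '[[[0,0,0],[0,0,0],38],[[0,0,0],[0,0,0],38],[[0,0,0],[0,0,0],38],[[0,0,0],[0,0,0],38],[[0,0,0],[0,0,0],38],[[0,0,0],[0,0,0],38],[[0,0,0],[0,0,0],38],[[0,0,0],[0,0,0],38],[[0,0,0],[0,0,0],38],[[0,0,0],[0,0,0],38],[[0,0,0],[0,0,0],38],[[0,0,0],[0,0,0],38]]'
python3 - <<'E'
from h import *
o=get_obs();print(o["position"],o["eef_rot"],o["ft_force"],o["qd"])
c=cam("wrist");crop(c,190,205,330,355,4,"pics/w14z.png")
t=cam("top");crop(t,160,120,340,245,4.4,"pics/t14.png")
E
```

```text
t: 15.5
position: [0.5741, 0.0817, 0.0878]
eef_rot: [-179.6, -0.0, -102.0]
ft_force: [11.5, -2.7, -8.6]
width: 0.492
[0.57411452 0.08173127 0.08780399] [-1.79644191e+02 -2.71660698e-02 -1.02045371e+02] [11.48767852 -2.66757414 -8.64266717] [ 2.62595944e-02 -4.80739627e-02  9.40324114e-02 -7.18053154e-02
 -7.48884555e-02 -1.39620657e-02  2.71428191e-05]
```

View pics/w14z.png

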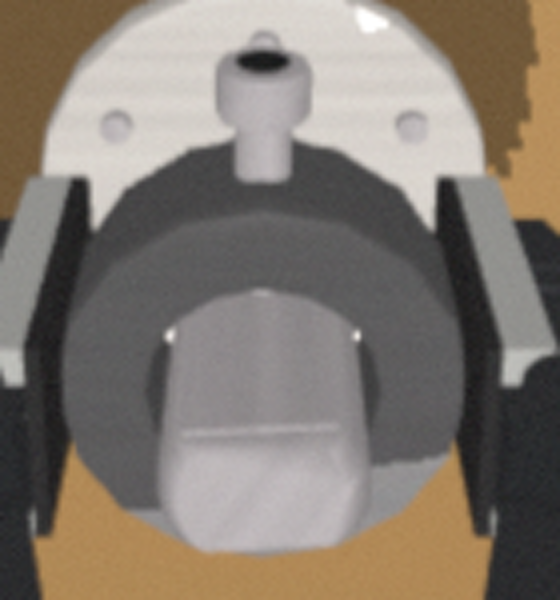

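View pics/t14.png

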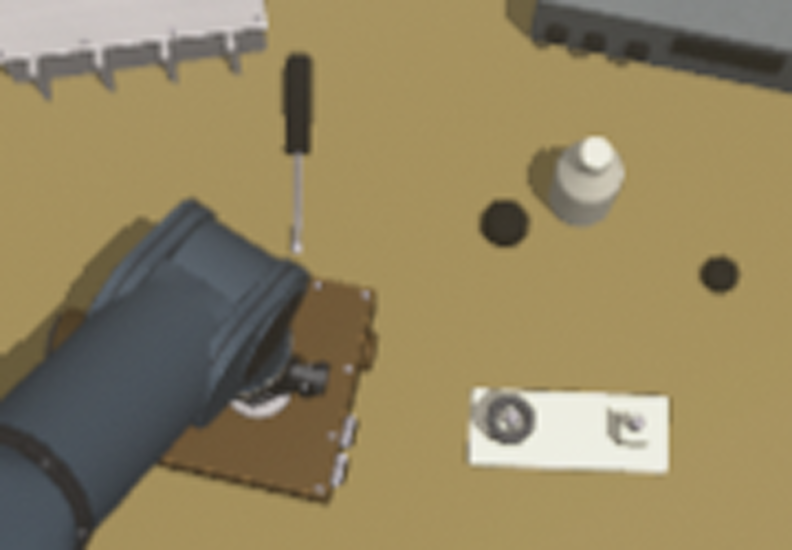

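Steady: the collar is on the shaft, the screw points at the key rest and presses with about 11.5 N. Nothing else in view has moved, so I am handing in.

```bash
python3 -c "
from bench import finish_job
print(finish_job())"
```

```text
the job is handed in; nothing more can be done
None
```

The job is handed in at about 15.6 s of the 53 s allowed, with the collar held on the shaft and its screw pressing on the flat. `finish_job` gives no verdict, so what follows rests on my own checks.

**What I did**
- **Shaft:** I gripped it across its flats, with the fingers reading 12.9 mm against the nominal 13 mm. I turned it about 66° until a flat faced the key rest and held it there for about 0.3 s.
- **Collar:** I lifted the collar with the set screw off its post, turned it so the screw pointed at the key rest, and lowered it over the shaft without touching. Then I pushed it toward the flat.

**Last checks**
- **Press:** the wrist felt a steady 11.5 N sideways over the last second, in the direction of the screw tip pressing on the flat.
- **Height and level:** the collar's centre is about 107.6 mm above the table, the tool is tilted about 0.4°, and the collar is clear of the deck.
- **Grip:** the opening reads about 42 mm on the 44 mm collar, and the collar did not slip in the fingers.
- **Other things:** the final overhead picture shows the spacer, screwdriver, bottle and both caps where they started. The tray and wrench were outside that crop, and I did not work near either.

**What disagreed**
- **Push distance:** contact came after about 1 mm of travel, where I had worked out 2.5 mm. The last close-up suggests my shaft position was about 1 mm off.
- **Flat angle:** the flat's top edge looks about 2–3° off square in the close-up, against the 8° allowed.
- **Downward force:** pressing also put about 8 N of downward force on the tool. I put this down to friction at the screw tip but did not confirm it.

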